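Start a kiln firing at the control console

ROBOT

A 7-joint arm with a two-finger parallel gripper is mounted at the origin on the work surface. World frame = base frame: x ahead of the robot, y to its left, z up, the work surface at z = 0. Lengths are in m, angles in rad, forces in N, time in s.
With the tool pointing down it reaches from about 0.4 to 0.85 m from the base axis. Payload 10.4 kg.
Tool frame: the origin (TCP) lies at the very end of the fingers, on their centre line; the grasp point (between the pads) lies 19 mm behind it; z points along the fingers, y is the direction in which the jaws open and shut (so a half turn about z gives the same grasp; the last joint's range is limited). The gripper opens to 85 mm and grips with 20 to 120 N. Pads are 22 mm wide; open, the fingers measure 114 mm over their backs; the gripper's body (76 mm by 85 mm) begins 54 mm behind the grasp point. The pads swing forward as they close: fully open they stand 13 mm farther back than shut.
Start: joints at [1.225, 0.332, -0.065, 1.46, 0.022, 1.35, -0.088], TCP at [0.198, -0.593, 0.231] pointing down, gripper open.
Joint ranges: [-2.6, 2.6], [-0.5, 2.12], [-1.47, 1.34], [0.16, 2.42], [-1.27, 4.41], [0.06, 2.06], [-2.6, 2.6]. Speed limits (rad/s): [2.22, 2.22, 2.79, 2.79, 3.14, 3.14, 3.14].

INTERFACE

Orientations are given as a unit quaternion [x, y, z, w].
In Python, from workcell import get_obs, camera, camera_info, hand_in gives the robot as it stands.
- The arm moves only by the tool move_arm, never from a script. Its argument "moves" is a list of rows, each a list of 3 entries, a list of its own where there are three numbers: the shift along the tool's x, y, z in units of 25 mm (1.0 is 25 mm), then the turn, a rotation vector about the tool's x, y, z in degrees, then the opening, from 0 (shut) to 1 (fully open). A call has 1 to 5 rows; each row shifts and turns the commanded pose from where the row before left it, along the tool's axes as they then stand; what a row does not reach is not made up. A row lasts 1/8 s, in which the tool goes at most 62.5 mm and 10.7 degrees, less where a joint would pass 70% of its speed; a pose out of reach is approached as far as the arm can. A call is refused whole if a number of a shift passes 1 or a number of a turn 10.7, either way. A call with a gripper value outside its range is refused whole. The fingers move at their own pace and stop on an object; "squeeze" is the grip in N (left out, the last holds). Time passes only in rows, so rows that do not move let the fingers close. It gives the time, the measured TCP pose, the force and the opening at its end, in the units of the state.
- get_obs(): the state, without advancing time (a new reading comes with each control period).
- camera(name): name is "side" or "top"; returns the picture (420x560x3 uint8, red, green, blue); there is no depth.
- camera_info(name): a dict with "fx", "fy", "cx", "cy" (pixels), "D" ([k1, k2, p1, p2, k3] as OpenCV has them; the pictures are not rectified), "origin" and "rotation" of the camera in the world. Camera axes: x right, y down, z forward; pixel columns grow to the right and rows downward; lengths in m; the calibration is good to about 2 mm. A picture is of the moment at which its call begins. camera_info takes no time and is no camera call.
- hand_in(): hands the job in, once; it reports no verdict.
The state is a dict: "clock": time; "joint_pos": joint angles; "joint_velocities": joint speeds; "tau": joint torques, N m; "position": TCP position; "ee_rot": TCP orientation; "ft_force": force on the tool from outside, world axes, zero at the start; "torque": the same for the moment, N m; "grip_width": opening from 0.0 (shut) to 1.0 (fully open).
Only numpy, scipy, OpenCV 4.12 (cv2) and the standard library are available. Lean on these libraries where they do the work, as an engineer would, in place of code of your own. Each camera call takes 0.05 s, during which the arm holds its last target. There are 200 camera calls.

TASK

Start the kiln firing from the grey control console: press the black main rocker fully over to on, then the amber lid-element rocker fully over to on, then press the green start button and hold it in for at least two seconds before letting it go. The dotted end of a rocker is the end that is pressed in for on. Leave the white side-element rocker off and the red stop button alone, do not disturb the jug, plaster mould, jar and brush standing around or lying on the console, and pick nothing up.

Things in the scene. Friction and masses are not known exactly. Their poses are not given: they have to be found in the camera images.
- console: Grey kiln control console fixed to the bench: 246 mm deep (x), 346 wide (y), 60 high in front, 100 at the rear. Origin on the bench under its middle; x to the rear (away from the robot), y to the operator's left. The dark panel slopes up to the rear at 12 degrees. Rear: display left, main rocker right. Front row from the left: amber and white zone rockers (either way round), green start, red stop
- main_switch_press (a point): Fixed point on the black main rocker's on end: centre of the rear half's top once pressed in, 14 mm to the rear of the pivot, 6 mm above the panel. z: square out of the panel; x: up the panel to the rear, along the rocker; y: left, along the pivot. Rocker 44 (x) by 26 (y) mm, bezel 52 by 34, 3 mm high. While off, the rear end (white dot) stands 8 mm proud and the front half lies level
- lid_switch_press (a point): The same point of the amber lid-element rocker (dark dot on its rear end; a small kiln pictogram in front of it has its top line orange). Same size, axes, action and force as the main rocker
- side_switch_press (a point): The same point of the white side-element rocker (pictogram with its two side lines orange), 70 mm to one side of the amber one. To be left off
- start_press (a point): Fixed point: the middle of the top of the green start button when not pressed. z axis square out of the panel, x up the panel to the rear, y left. Round cap 24 mm in diameter, standing 14 mm out of the panel. It goes in 6 mm along -z against a spring: about 1 N to begin, 4 N at 4 mm, 5.3 N fully in; it springs back. Counts as pressed beyond 4 mm
- stop_press (a point): The same point of the red stop button, which is like the start button and 60 mm to its right. Not to be pressed
- main_rocker (a joint): Main rocker: 0 rad off, 0.36 on (rear end pressed in, front end standing up). Stiff: it gives way to 3 to 5 N on its raised end, stays where it is left, and must be pressed in until it stops
- lid_rocker (a joint): Amber lid-element rocker: same values and action as the main rocker
- side_rocker (a joint): Side-element rocker: 0 rad off, 0.36 on
- start (a joint): Start button: 0 m out, 0.006 m fully in
- stop (a joint): Stop button: 0 m out, 0.006 m fully in
- jug: Loose clear plastic mixing jug, open cup 104 mm across the rim and 150 mm tall, standing to one side of the console. Origin: centre of its underside
- mould: Loose plaster mould block, 90 by 90 by 55 mm with a dark pouring mouth on top, on the other side of the console. Origin: centre of its underside
- jar: Loose white jar with a blue cap, 68 mm across, 90 mm tall, standing at the console's left front corner. Origin: centre of its underside
- brush: Loose flat brush with a wooden handle, 200 mm long, 42 mm wide, 20 mm thick, lying along the console's flat rear ledge (62 mm deep, 100 mm above the bench). Origin: centre of its underside; x along it from the handle to the bristles
Not all that is in view belongs to the job. What is meant by the jug is not blue, and is the larger of those in its own colour.

How it is judged:
By the outcome, as a careful person would: the job done as asked, in the order asked, and still so for the second after the job is handed in, with the robot touching nothing.
It also fails if it takes over 48 s, if anything falls off the work surface, if the arm or the gripper's body presses on something with over 40 N, if the wrist force passes 120 N, or if a joint passes its speed limit or range.

## Working session

There is one attempt and no reset: what is moved stays moved. The work goes in short steps, Python scripts to look and compute and a tool call to move; the robot and the scene stay as the last step left them, time stands still between calls to the robot, and variables do not carry over. Pictures are saved under pics/ and viewed, about 8 in all and at most 12, crops included, and the job is handed in when it is done.

Besides the shell and the picture viewer there is one more tool, called after "Emit:" as a command line: name --argument value ..., lists and objects as JSON in quotes. move_arm: Moves the arm, as the interface text tells. Its arguments: {"type":"object","properties":{"moves":{"type":"array","items":{"type":"array"}},"squeeze":{"type":"number"}},"required":["moves"]}

```bash
mkdir -p pics
python3 - <<'E'
from workcell import *
import cv2,numpy as np
o=get_obs();print(o)
for n in("side","top"):
    i=camera_info(n);print(n,i)
    cv2.imwrite(f"pics/{n}0.png",cv2.resize(camera(n)[:,:,::-1],(800,600),interpolation=cv2.INTER_CUBIC))
E
```

```text
{'clock': 0.0, 'joint_pos': array([ 1.22536617,  0.33282009, -0.06470832,  1.46096199,  0.02161006,
        1.34990163, -0.08850972]), 'joint_velocities': array([-1.17822759e-04,  1.43025989e-04, -6.65770434e-05, -4.31062684e-04,
        3.16633400e-05, -9.31436355e-04,  1.33187316e-03]), 'tau': array([-1.08204618e-03, -6.25455880e+01,  4.83110652e-02, -3.91613674e+01,
        1.60372298e-02,  9.80706769e-03, -2.19768327e-05]), 'position': array([ 0.19815622, -0.59235031,  0.23053842]), 'ee_rot': array([ 9.86998857e-01,  1.60725759e-01, -1.48500845e-04, -6.81561259e-04]), 'ft_force': array([-0.30089306,  0.36838686, -0.87192046]), 'torque': array([-0.00671171, -0.03709988,  0.04806789]), 'grip_width': 0.997005573178175}
side {'fx': 521.4155813570482, 'fy': 521.4155813570482, 'cx': 282.4882846449875, 'cy': 209.0109648594669, 'D': array([-0.17018086,  0.        ,  0.        ,  0.        ,  0.        ]), 'origin': array([0.10771441, 0.70568421, 0.88882191]), 'rotation': array([-0.25403938,  0.88856922, -0.36703869,  0.1057891 ])}
top {'fx': 460.48887728413575, 'fy': 460.48887728413575, 'cx': 271.007890121234, 'cy': 209.02093808033698, 'D': array([-0.14495784,  0.        ,  0.        ,  0.        ,  0.        ]), 'origin': array([0.35321736, 0.03074398, 1.03454478]), 'rotation': array([-0.67043516,  0.73475129, -0.07619283,  0.06965549])}
```

View pics/top0.png

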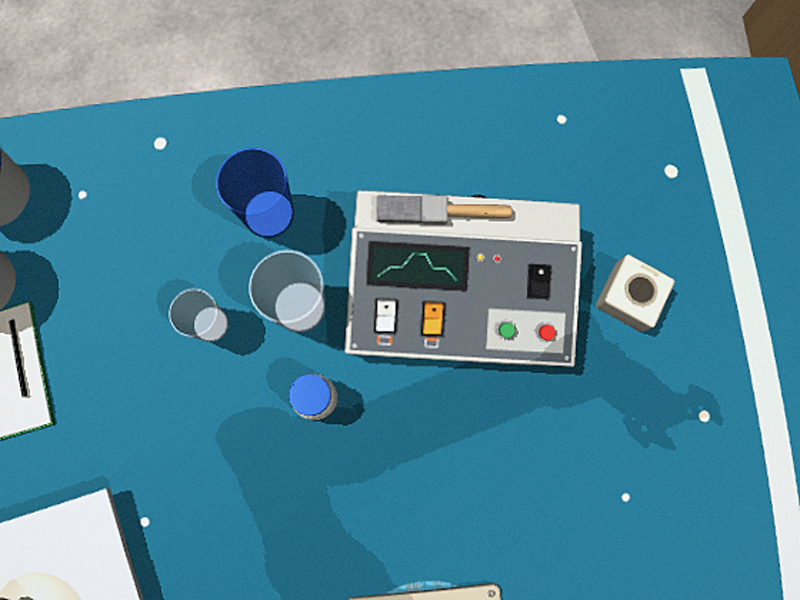

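View pics/side0.png

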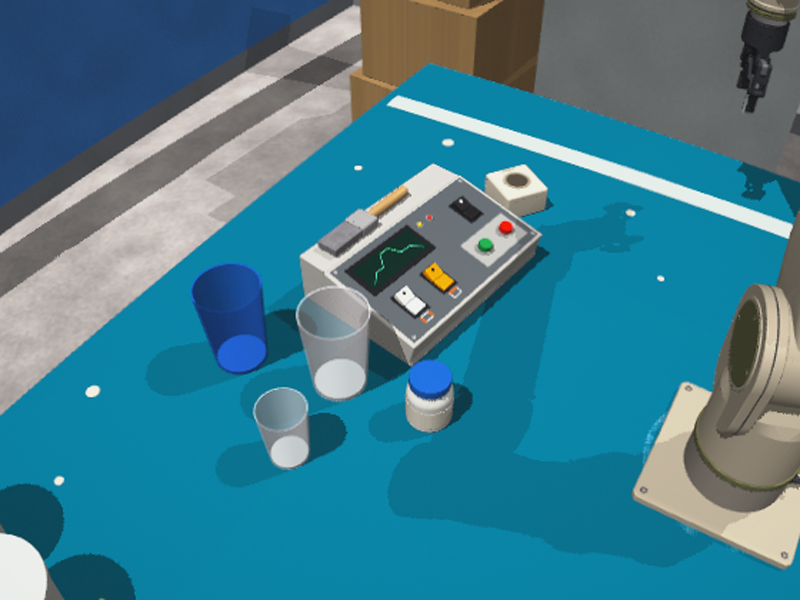

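The top view shows the console in the middle, with the green button at (508,330), red (547,332), amber rocker (433,318), white (386,315), and black main (540,281). The large clear jug is at (286,288). The distractors are the small clear jug (198,313) and the blue jug (255,190). Next I'll triangulate the controls from both views and check the pictograms in a crop.

```bash
cat > h.py <<'E'
from workcell import *
import cv2,numpy as np
from scipy.spatial.transform import Rotation as R
def ray(n,px):
    i=camera_info(n);K=np.array([[i['fx'],0,i['cx']],[0,i['fy'],i['cy']],[0,0,1]])
    u=cv2.undistortPoints(np.array([[px]],float),K,np.array(i['D']))[0,0]
    d=R.from_quat(i['rotation']).as_matrix()@[u[0],u[1],1];return i['origin'],d/np.linalg.norm(d)
def tri(a,b):
    (o1,d1),(o2,d2)=ray("top",a),ray("side",b)
    s=np.linalg.lstsq(np.c_[d1,-d2],o2-o1,rcond=None)[0]
    p,q=o1+s[0]*d1,o2+s[1]*d2;return (p+q)/2,np.linalg.norm(p-q)
def blob(im,lo,hi,near):
    m=cv2.inRange(cv2.cvtColor(im,cv2.COLOR_RGB2HSV),np.array(lo),np.array(hi))
    n,_,st,c=cv2.connectedComponentsWithStats(m)
    k=min((k for k in range(1,n) if st[k,4]>15),key=lambda k:np.hypot(*(c[k]-near)))
    return c[k],st[k]
E
python3 - <<'E'
from h import *
I={n:camera(n) for n in("top","side")}
T={'green':((50,100,60),(80,255,255),(508,330),(486,245)),'red':((170,120,60),(180,255,255),(547,332),(506,227)),
'red2':((0,120,60),(6,255,255),(547,332),(506,227)),
'amber':((10,130,100),(25,255,255),(433,318),(438,277)),'white':((0,0,190),(180,40,255),(386,315),(409,300)),
'black':((0,0,0),(180,255,45),(540,281),(465,208))}
for k,(lo,hi,a,b) in T.items():
    try:
        r=[blob(I[n],lo,hi,np.array(p)*.7) for n,p in(("top",a),("side",b))]
        print(k,[(x[0].round(1),x[1]) for x in r],tri(r[0][0],r[1][0]))
    except Exception as e: print(k,e)
t=I["top"][195:260,235:415,::-1];s=I["side"][125:235,270:390,::-1]
a=cv2.resize(t,None,fx=4.4,fy=4.4,interpolation=3);b=cv2.resize(s,(330,303),interpolation=3)
c=np.zeros((599,792,3),np.uint8);c[:a.shape[0],:a.shape[1]]=a;c[290:593,:330]=b
cv2.imwrite("pics/crop.png",c)
E
```

```text
green [(array([354.7, 230.8]), array([350, 226,  11,  11,  94], dtype=int32)), (array([339.1, 171. ]), array([335, 167,  10,   9,  71], dtype=int32))] (array([ 0.49013669, -0.15942165,  0.077382  ]), np.float64(0.0003560818636211009))
red min() iterable argument is empty
red2 [(array([382.7, 232.2]), array([377, 227,  12,  11,  98], dtype=int32)), (array([353.7, 158.9]), array([349, 155,  10,   9,  69], dtype=int32))] (array([ 0.48120543, -0.21888331,  0.07696234]), np.float64(0.0008812324093237596))
amber [(array([302.8, 222.6]), array([296, 211,  15,  23, 287], dtype=int32)), (array([306.4, 193.5]), array([296, 184,  22,  20, 215], dtype=int32))] (array([ 0.51789519, -0.05170185,  0.07642406]), np.float64(0.0005480720188395714))
white [(array([269.7, 221.1]), array([263, 211,  14,  21, 252], dtype=int32)), (array([286.7, 209.9]), array([277, 200,  21,  20, 197], dtype=int32))] (array([0.52744147, 0.0177005 , 0.0778546 ]), np.float64(0.0002352925484408529))
black [(array([376.7, 196.3]), array([369, 185,  17,  24, 321], dtype=int32)), (array([326.7, 148.1]), array([315, 142,  22,  13, 119], dtype=int32))] (array([ 0.55727358, -0.21658749,  0.08058117]), np.float64(0.004765516528286367))
```

View pics/crop.png

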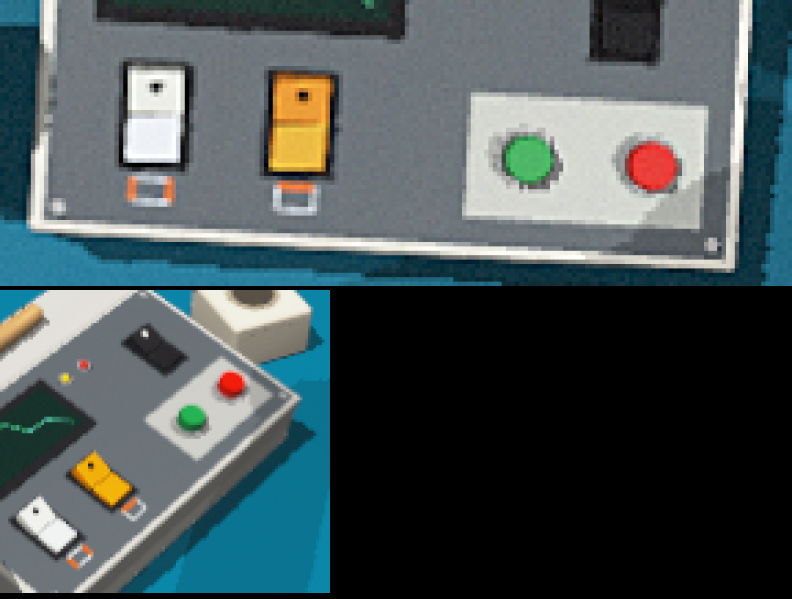

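The crop confirms it: the amber rocker (right of the pair) has the orange top line in its pictogram, so it is the lid element. The white one has orange side lines. Button spacing measures 60.1 mm and rocker spacing 70 mm, which matches the description.

```bash
cat >> h.py <<'E'
yaw=np.radians(-8.1); s12=np.radians(12)
RP=R.from_euler('z',yaw)*R.from_euler('y',-s12)   # panel frame: x up panel, y left, z out
M=RP.as_matrix()
RT=RP*R.from_euler('x',np.pi)                      # tool: x as panel x, z into panel
def plane(n,px,z):
    o,d=ray(n,px);return o+d*(z-o[2])/d[2]
def go(p,tag=''):
    o=get_obs();r=R.from_quat(o['ee_rot'])
    print(tag,'shift',(r.inv().apply(p-o['position'])/.025).round(2),'turn',np.degrees((r.inv()*RT).as_rotvec()).round(1))
E
python3 - <<'E'
from h import *
g=np.array([.4901,-.1594,.077]);g_top=g+M[:,2]*.001
I={n:camera(n) for n in("top","side")}
for n,a in(("top",(541,270)),("side",(461,202))):
    print(n,blob(I[n],(0,0,130),(180,80,255),np.array(a)*.7))
m=plane("top",(376.7,196.3),.084)
d=tri((302.8,222.6),(306.4,193.5))[0]
for k,p in(('main',m),('amber',d),('red',np.array([.4812,-.2189,.077])),('white',np.array([.5274,.0177,.0778]))):
    print(k,p,'rel green in panel frame',(M.T@(p-g))*1000)
E
```

```text
top (array([347.70833333, 180.54166667]), array([345, 177,   6,   8,  24], dtype=int32))
side (array([344.74934383, 168.00262467]), array([322, 149,  47,  39, 762], dtype=int32))
main [ 0.5588878  -0.21488219  0.084     ] rel green in panel frame [ 75.71542746 -45.23639136  -8.93742676]
amber [ 0.51786921 -0.05180412  0.07625576] rel green in panel frame [ 11.9075662  110.43517862  -3.29189565]
red [ 0.4812 -0.2189  0.077 ] rel green in panel frame [ -0.41824345 -60.1604286    0.08890039]
white [0.5274 0.0177 0.0778] rel green in panel frame [ 11.87893699 180.58880573  -1.70707353]
```

```bash
cat >> h.py <<'E'
G=np.array([.4901,-.1594,.0775])
def P(x,y,z): return G+M@(np.array([x,y,z])/1000)
MAIN=lambda h:P(92,-45,-8+h)
LID=lambda h:P(28,110.5,-8+h)
START=lambda h:P(0,0,h)
def rel(): # TCP in panel frame rel. green top, mm; force along panel axes
    o=get_obs();print('t',o['clock'],'rel',(M.T@(o['position']-G)*1000).round(1),'F',(M.T@o['ft_force']).round(1),'grip',round(o['grip_width'],2))
E
python3 - <<'E'
from h import *
print(MAIN(0),LID(0));go(MAIN(60))
E
```

```text
[ 0.57449796 -0.21686507  0.08880269] [ 0.53443119 -0.05409577  0.07549635]
 shift [18.6  -9.7   3.35] turn [-2.8 11.8 26.5]
```

Emit:
move_arm --moves '[[[0,0,0],[-0.9,3.9,8.8],0],[[0,0,0],[-0.9,3.9,8.8],0],[[0,0,0],[-0.9,3.9,8.8],0],[[0,0,0],[0,0,0],0]]'

```text
clock: 0.8
position: [0.1966, -0.5928, 0.2313]
ee_rot: [0.992, -0.07, 0.103, 0.007]
ft_force: [-0.4, 0.5, 0.5]
grip_width: 0.144
```

```bash
python3 -c "
from h import *
go(MAIN(60))"
```

```text
shift [ 11.39 -17.01   5.83] turn [-0.   0.1 -0. ]
```

Emit:
move_arm --moves '[[[0.67,-1,0.1],[0,0,0],0],[[0.67,-1,0.1],[0,0,0],0],[[0.67,-1,0.1],[0,0,0],0],[[0.67,-1,0.1],[0,0,0],0],[[0.67,-1,0.1],[0,0,0],0]]'

```text
clock: 1.42
position: [0.3007, -0.4796, 0.2366]
ee_rot: [0.992, -0.067, 0.103, 0.007]
ft_force: [-0.6, -0.8, -0.6]
grip_width: 0.001
```

Emit:
move_arm --moves '[[[0.67,-1,0.1],[0,0,0],0],[[0.67,-1,0.1],[0,0,0],0],[[0.67,-1,0.1],[0,0,0],0],[[0.67,-1,0.1],[0,0,0],0],[[0.67,-1,0.1],[0,0,0],0]]'

```text
clock: 2.05
position: [0.4017, -0.3675, 0.2419]
ee_rot: [0.992, -0.067, 0.103, 0.007]
ft_force: [0.2, -0.4, -0.3]
grip_width: -0.002
```

Emit:
move_arm --moves '[[[0.67,-1,0.1],[0,0,0],0],[[0.67,-1,0.1],[0,0,0],0],[[0.67,-1,0.1],[0,0,0],0],[[0.67,-1,0.1],[0,0,0],0],[[0.67,-1,0.1],[0,0,0],0]]'

```text
clock: 2.68
position: [0.5026, -0.2553, 0.2471]
ee_rot: [0.992, -0.067, 0.103, 0.007]
ft_force: [-0.1, -0.7, -0.5]
grip_width: 0.006
```

Emit:
move_arm --moves '[[[0.67,-1,0.1],[0,0,0],0],[[0.67,-1,0.1],[0,0,0],0],[[0,0,1],[0,0,0],0],[[0,0,1],[0,0,0],0],[[0,0,0],[0,0,0],0]]'

```text
clock: 3.3
position: [0.5518, -0.2122, 0.1983]
ee_rot: [0.993, -0.067, 0.102, 0.006]
ft_force: [-0.1, 0.0, -0.0]
grip_width: 0.003
```

```bash
python3 -c "
from h import *
rel();go(MAIN(20))
for n,(c,r) in {'top':(376,196),'side':(327,148)}.items():
    globals()[n]=cv2.resize(camera(n)[r-50:r+50,c-65:c+65,::-1],(390,300),interpolation=3)
cv2.imwrite('pics/m1.png',np.hstack([top,side]))"
```

```text
t 3.3 rel [ 92.1 -43.6 103.9] F [-0.1  0.  -0. ] grip 0.0
 shift [0.02 0.07 3.67] turn [-0.1  0.3  0.3]
```

View pics/m1.png

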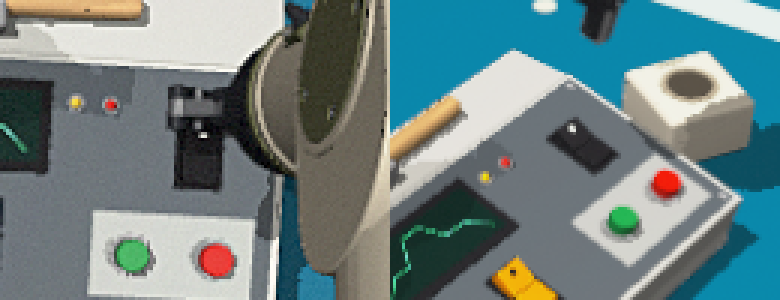

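The fingers are above the rear end of the main rocker with the tool square to the panel, so I can descend.

Emit:
move_arm --moves '[[[0,0,1],[0,0,0],0],[[0,0,1],[0,0,0],0],[[0,0,1],[0,0,0],0],[[0,0.05,0.5],[0,0,0],0],[[0,0,0.2],[0,0,0],0]]'

```text
clock: 4.03
position: [0.5712, -0.2173, 0.1098]
ee_rot: [0.992, -0.069, 0.104, 0.007]
ft_force: [-0.4, -0.2, 0.8]
grip_width: 0.002
```

```bash
python3 -c "
from h import *
rel();go(MAIN(0))"
```

```text
t 4.025 rel [ 93.3 -45.9  13.2] F [-0.2 -0.2  0.8] grip 0.0
 shift [-0.05 -0.04  0.85] turn [-0.1  0.1  0.1]
```

Emit:
move_arm --moves '[[[0,0,0.25],[0,0,0],0],[[0,0,0.2],[0,0,0],0],[[0,0,0.15],[0,0,0],0],[[0,0,0.1],[0,0,0],0]]'

```text
clock: 4.53
position: [0.5754, -0.218, 0.0956]
ee_rot: [0.992, -0.069, 0.104, 0.008]
ft_force: [-24.7, 6.6, 48.8]
grip_width: 0.001
```

```bash
python3 -c "
from h import *
rel()"
```

```text
t 4.525 rel [ 94.4 -46.   -1.6] F [-14.6   3.1  53. ] grip 0.0
```

53 N at z −1.6 is stiffer than expected, so I'll back off and look.

Emit:
move_arm --moves '[[[0,0,-0.6],[0,0,0],0],[[0,0,-1],[0,0,0],0],[[0,0,-1],[0,0,0],0]]'

```text
clock: 4.9
position: [0.5604, -0.2155, 0.1561]
ee_rot: [0.992, -0.069, 0.103, 0.007]
ft_force: [0.1, -0.2, -0.2]
grip_width: 0.004
```

```bash
python3 -c "
from h import *
rel()
for n,(c,r) in {'top':(376,190),'side':(327,148)}.items():
    im=camera(n);globals()[n]=cv2.resize(im[r-30:r+30,c-39:c+39,::-1],(390,300),interpolation=3)
cv2.imwrite('pics/m2.png',np.hstack([top,side]))"
```

```text
t 4.9 rel [ 92.2 -45.7  60.8] F [ 0.1 -0.2 -0.3] grip 0.0
```

View pics/m2.png

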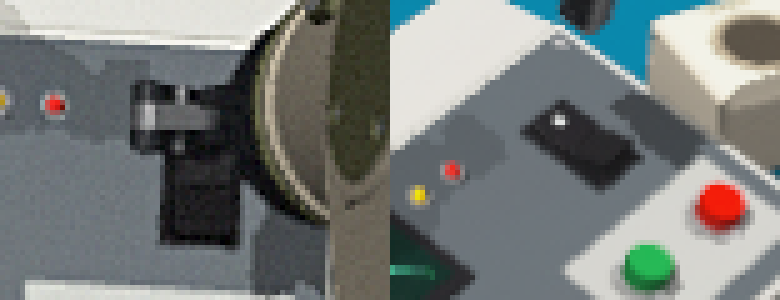

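```bash
python3 -c "
from h import *
a=cv2.resize(cv2.imread('pics/side0.png'),(560,420),interpolation=cv2.INTER_AREA)
b=camera('side')[:,:,::-1]
f=lambda im:cv2.LUT(cv2.resize(im[130:166,303:351],(400,300),interpolation=3),np.array([min(255,int(255*(i/255)**.45)) for i in range(256)],np.uint8))
cv2.imwrite('pics/m3.png',np.hstack([f(a),f(b)]))"
```

```text
(no output)
```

View pics/m3.png

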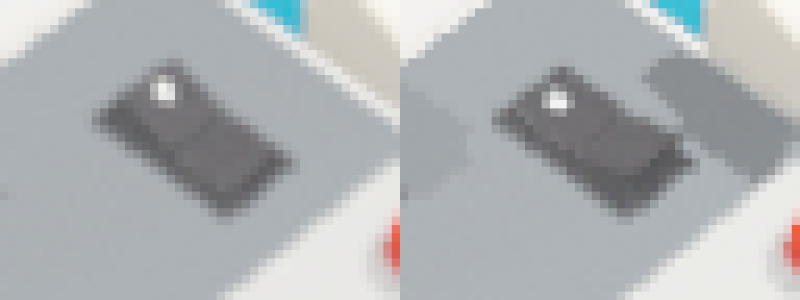

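```bash
python3 -c "
from h import *
a=cv2.resize(cv2.imread('pics/side0.png'),(560,420),interpolation=cv2.INTER_AREA)
b=camera('side')[:,:,::-1]
for im in(a,b):
    g=cv2.cvtColor(im,cv2.COLOR_BGR2GRAY).astype(float)[137:147,316:328]
    w=np.clip(g-70,0,None)*0
    r,c=np.unravel_index(g[2:8,2:9].argmax(),(6,7));r+=2;c+=2
    p=np.clip(g[r-2:r+3,c-2:c+3]-60,0,None);yy,xx=np.mgrid[-2:3,-2:3]
    print((xx*p).sum()/p.sum()+c+316,(yy*p).sum()/p.sum()+r+137); print(g.astype(int))
i=camera_info('side');K=np.array([[i['fx'],0,i['cx']],[0,i['fy'],i['cy']],[0,0,1]])
Rc=R.from_quat(i['rotation']).as_matrix().T
pr=lambda X:cv2.projectPoints(np.array([X]),cv2.Rodrigues(Rc)[0],-Rc@i['origin'],K,np.array(i['D']))[0].ravel()
for x,dz in((90,0),(92,6.2),(94,7)):print(x,dz,pr(P(x,-45,-8)),pr(P(x,-45,-8+dz)))
"
```

```text
322.0787401574803 140.23734533183352
[[112 112 111 112 110 103  93  76  80 104 112 112]
 [112 112 113 111  97  74  59  50  56  81 105 112]
 [113 111 107  96  70  79 122  85  49  55  81 105]
 [110  98  80  59  53 123 224 175  57  42  52  77]
 [ 97  66  51  46  49 106 209 195  61  40  43  54]
 [ 62  38  39  45  47  54  80  89  50  44  45  47]
 [ 33  30  32  40  46  44  44  46  46  45  46  45]
 [ 31  32  31  32  41  46  45  44  45  44  45  42]
 [ 46  35  33  29  32  42  45  45  45  44  42  37]
 [ 76  51  35  32  30  31  43  45  43  40  37  40]]
321.3637621023513 141.6293222683264
[[114 115 115 115 114 109 107 110 115 115 115 114]
 [115 115 115 113 104  69  44  68 107 112 115 115]
 [115 114 111 103  68  42  39  48  53  94 111 116]
 [113 106  85  55  51  87  59  41  43  49  81 107]
 [103  69  43  43  92 185 156  59  41  42  43  57]
 [ 68  46  43  42 107 224 227  86  42  42  42  43]
 [ 36  51  46  42  49  72  87  43  43  43  43  42]
 [ 34  32  49  43  42  42  42  41  43  42  43  40]
 [ 48  38  33  44  42  45  41  42  43  43  42  38]
 [ 80  53  34  36  40  48  45  41  42  41  37  41]]
90 0 [320.56616735 143.36481598] [320.56616735 143.36481598]
92 6.2 [319.94661644 142.92027606] [320.47605015 141.19186565]
94 7 [319.32761819 142.47620104] [319.92280201 140.52303099]
```

The main rocker is fully over. Its dot shifted by (−0.7, +1.4) px, and a full 0.36 rad predicts about (−0.9, +1.3). The front end now stands up. The panel sits roughly 4 mm higher than I estimated, so I'll press the lid rocker more gently.

Emit:
move_arm --moves '[[[-0.36,-0.9,0],[0,0,0],0],[[-0.36,-0.9,0],[0,0,0],0],[[-0.36,-0.9,0],[0,0,0],0],[[-0.36,-0.9,0],[0,0,0],0],[[-0.36,-0.9,0],[0,0,0],0]]'

```text
clock: 5.72
position: [0.5323, -0.0973, 0.1452]
ee_rot: [0.992, -0.069, 0.102, 0.007]
ft_force: [0.5, 0.3, -0.1]
grip_width: -0.0
```

Emit:
move_arm --moves '[[[-0.36,-0.9,0],[0,0,0],0],[[-0.36,-0.9,0],[0,0,0],0],[[0,0,0.8],[0,0,0],0],[[0,0,0.6],[0,0,0],0],[[0,0,0],[0,0,0],0]]'

```text
clock: 6.35
position: [0.5282, -0.0523, 0.1069]
ee_rot: [0.992, -0.07, 0.102, 0.006]
ft_force: [-0.5, 0.8, 0.2]
grip_width: -0.0
```

```bash
python3 -c "
from h import *
rel();go(LID(10))
for n,(c,r) in {'top':(303,218),'side':(306,193)}.items():
    im=camera(n);globals()[n]=cv2.resize(im[r-30:r+30,c-39:c+39,::-1],(390,300),interpolation=3)
    print(blob(im,(10,130,100),(25,255,255),(c,r)))
cv2.imwrite('pics/l1.png',np.hstack([top,side]))"
```

```text
t 6.35 rel [ 28.2 111.4  24. ] F [-0.5  0.7  0.3] grip -0.0
 shift [-0.    0.04  0.88] turn [-0.1  0.3  0.1]Traceback (most recent call last):
  File "<string>", line 6, in <module>
    print(blob(im,(10,130,100),(25,255,255),(c,r)))
          ~~~~^^^^^^^^^^^^^^^^^^^^^^^^^^^^^^^^^^^^
  File "h.py", line 15, in blob
    k=min((k for k in range(1,n) if st[k,4]>15),key=lambda k:np.hypot(*(c[k]-near)))
ValueError: min() iterable argument is empty
```

Emit:
move_arm --moves '[[[0,0,0.4],[0,0,0],0],[[0,0,0.24],[0,0,0],0],[[0,0,0.1],[0,0,0],0],[[0,0,0.1],[0,0,0],0]]'

```text
clock: 6.9
position: [0.5338, -0.0528, 0.0884]
ee_rot: [0.992, -0.069, 0.104, 0.007]
ft_force: [-0.6, -0.2, 3.1]
grip_width: -0.005
```

Emit:
move_arm --moves '[[[0,0,0.08],[0,0,0],0],[[0,0,0.04],[0,0,0],0]]'

```text
clock: 7.15
position: [0.5349, -0.0529, 0.0858]
ee_rot: [0.992, -0.069, 0.104, 0.007]
ft_force: [2.0, -1.0, 2.5]
grip_width: -0.003
```

```bash
python3 -c "
from h import *
rel()"
```

```text
t 7.15 rel [ 30.4 111.7   2. ] F [ 2.6 -0.7  2. ] grip -0.0
```

Contact at about 3 N and the rocker is moving. I'll continue in small steps.

Emit:
move_arm --moves '[[[0,0,0.08],[0,0,0],0],[[0,0,0.06],[0,0,0],0]]'

```text
clock: 7.4
position: [0.5354, -0.053, 0.0824]
ee_rot: [0.992, -0.069, 0.104, 0.007]
ft_force: [-8.5, 0.3, 22.4]
grip_width: 0.0
```

Emit:
move_arm --moves '[[[0,0,0.04],[0,0,0],0],[[0,0,0.0],[0,0,0],0]]'

```text
clock: 7.65
position: [0.5354, -0.053, 0.0823]
ee_rot: [0.992, -0.069, 0.104, 0.007]
ft_force: [-9.9, 0.5, 22.7]
grip_width: 0.001
```

```bash
python3 -c "
from h import *
rel()"
```

```text
t 7.65 rel [ 30.2 111.8  -1.5] F [-4.9 -0.9 24.2] grip 0.0
```

Lid rocker is at its stop: 24 N, same height as the main rocker. Lifting off and moving over the start button.

Emit:
move_arm --moves '[[[0,0,-0.5],[0,0,0],0],[[0,0,-1],[0,0,0],0],[[0,0,-0.7],[0,0,0],0],[[-0.2,0.8,0],[0,0,0],0],[[-0.2,0.8,0],[0,0,0],0]]'

```text
clock: 8.28
position: [0.5081, -0.09, 0.1328]
ee_rot: [0.992, -0.069, 0.103, 0.007]
ft_force: [0.5, 0.1, -0.3]
grip_width: 0.003
```

Emit:
move_arm --moves '[[[-0.2,0.8,0],[0,0,0],0],[[-0.2,0.8,0],[0,0,0],0],[[-0.2,0.8,0],[0,0,0],0],[[-0.18,0.47,0],[0,0,0],0],[[0,0,0],[0,0,0],0]]'

```text
clock: 8.9
position: [0.4792, -0.1585, 0.1284]
ee_rot: [0.992, -0.07, 0.103, 0.007]
ft_force: [-0.4, 0.4, -0.1]
grip_width: 0.001
```

```bash
python3 -c "
from h import *
rel();go(START(20))
for n,(c,r) in {'top':(340,218),'side':(318,180)}.items():
    im=camera(n);globals()[n]=cv2.resize(im[r-45:r+45,c-58:c+58,::-1],(390,300),interpolation=3)
cv2.imwrite('pics/s1.png',np.hstack([top,side]))"
```

```text
t 8.9 rel [-0.1 -0.6 52. ] F [-0.4  0.4 -0. ] grip 0.0
 shift [ 0.01 -0.02  1.28] turn [-0.1  0.1  0. ]
```

View pics/s1.png

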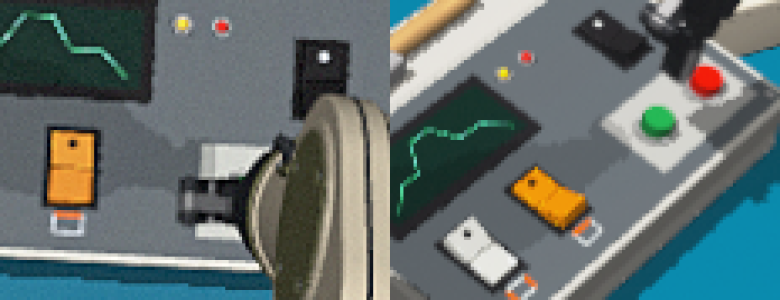

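The crop shows the amber rocker at (545,195) with its front end raised, so it is on. White is unchanged, and the fingers are centred over the green button. Now pressing start.

Emit:
move_arm --moves '[[[0,0,0.9],[0,0,0],0],[[0,0,0.5],[0,0,0],0],[[0,0,0.2],[0,0,0],0],[[0,0,0.1],[0,0,0],0],[[0,0,0.1],[0,0,0],0]]'

```text
clock: 9.62
position: [0.4892, -0.1594, 0.0848]
ee_rot: [0.992, -0.069, 0.104, 0.007]
ft_force: [0.5, -0.1, -0.4]
grip_width: 0.001
```

```bash
python3 -c "
from h import *
rel()"
```

```text
t 9.625 rel [ 0.7 -0.1  7.4] F [ 0.4 -0.  -0.5] grip 0.0
```

Emit:
move_arm --moves '[[[0,0,0.1],[0,0,0],0],[[0,0,0.1],[0,0,0],0]]'

```text
clock: 9.88
position: [0.4903, -0.1596, 0.0799]
ee_rot: [0.992, -0.069, 0.104, 0.007]
ft_force: [-1.5, 1.1, 4.0]
grip_width: -0.004
```

Emit:
move_arm --moves '[[[0,0,0.06],[0,0,0],0],[[0,0,0.06],[0,0,0],0]]'

```text
clock: 10.12
position: [0.4908, -0.1597, 0.078]
ee_rot: [0.992, -0.069, 0.104, 0.007]
ft_force: [-18.6, 5.1, 35.4]
grip_width: -0.005
```

```bash
python3 -c "
from h import *
rel()"
```

```text
t 10.125 rel [ 0.8 -0.2  0.3] F [-11.4   2.5  38.6] grip -0.0
```

Fully in (38 N, bottomed). I'll ease off slightly and hold for about 2.75 s.

Emit:
move_arm --moves '[[[0,0,-0.02],[0,0,0],0],[[0,0,0],[0,0,0],0],[[0,0,0],[0,0,0],0],[[0,0,0],[0,0,0],0],[[0,0,0],[0,0,0],0]]'

```text
clock: 10.75
position: [0.4907, -0.1597, 0.0784]
ee_rot: [0.992, -0.069, 0.104, 0.007]
ft_force: [-10.8, 2.9, 19.3]
grip_width: 0.002
```

Emit:
move_arm --moves '[[[0,0,0],[0,0,0],0],[[0,0,0],[0,0,0],0],[[0,0,0],[0,0,0],0],[[0,0,0],[0,0,0],0],[[0,0,0],[0,0,0],0]]'

```text
clock: 11.38
position: [0.4907, -0.1597, 0.0784]
ee_rot: [0.992, -0.069, 0.104, 0.007]
ft_force: [-9.9, 2.5, 19.1]
grip_width: -0.001
```

Emit:
move_arm --moves '[[[0,0,0],[0,0,0],0],[[0,0,0],[0,0,0],0],[[0,0,0],[0,0,0],0],[[0,0,0],[0,0,0],0],[[0,0,0],[0,0,0],0]]'

```text
clock: 12.0
position: [0.4907, -0.1596, 0.0784]
ee_rot: [0.992, -0.069, 0.104, 0.007]
ft_force: [-11.0, 2.2, 19.5]
grip_width: -0.003
```

Emit:
move_arm --moves '[[[0,0,0],[0,0,0],0],[[0,0,0],[0,0,0],0],[[0,0,0],[0,0,0],0],[[0,0,0],[0,0,0],0],[[0,0,0],[0,0,0],0]]'

```text
clock: 12.62
position: [0.4906, -0.1597, 0.0784]
ee_rot: [0.992, -0.069, 0.104, 0.007]
ft_force: [-9.9, 2.8, 18.9]
grip_width: 0.006
```

Emit:
move_arm --moves '[[[0,0,0],[0,0,0],0],[[0,0,0],[0,0,0],0]]'

```text
clock: 12.88
position: [0.4907, -0.1597, 0.0784]
ee_rot: [0.992, -0.069, 0.104, 0.007]
ft_force: [-10.6, 3.4, 20.0]
grip_width: -0.0
```

Emit:
move_arm --moves '[[[0,0,-0.5],[0,0,0],0],[[0,0,-1],[0,0,0],0],[[0,0,-1],[0,0,0],0],[[0,0,-1],[0,0,0],0],[[-0.5,0.5,-1],[0,0,0],0]]'

```text
clock: 13.5
position: [0.4538, -0.1664, 0.1856]
ee_rot: [0.992, -0.068, 0.104, 0.007]
ft_force: [-0.6, 0.1, 0.0]
grip_width: 0.002
```

Emit:
move_arm --moves '[[[-0.7,0.8,-0.3],[0,0,0],0],[[-0.7,0.8,0],[0,0,0],0],[[-0.7,0.8,0],[0,0,0],0],[[-0.7,0.8,0],[0,0,0],0],[[0,0,0],[0,0,0],0]]'

```text
clock: 14.12
position: [0.3716, -0.2375, 0.1771]
ee_rot: [0.992, -0.071, 0.103, 0.007]
ft_force: [0.2, 0.7, 0.0]
grip_width: 0.001
```

```bash
python3 -c "
from h import *
rel()
im=camera('side')[:,:,::-1];cv2.imwrite('pics/f.png',cv2.resize(im[105:330,120:420],(800,600),interpolation=3))
b=camera('top');print(blob(b,(50,100,60),(80,255,255),(355,231))[0])"
```

```text
t 14.125 rel [-83.2 -94.  119.5] F [ 0.1  0.7 -0. ] grip 0.0
[354.73404255 230.76595745]
```

View pics/f.png

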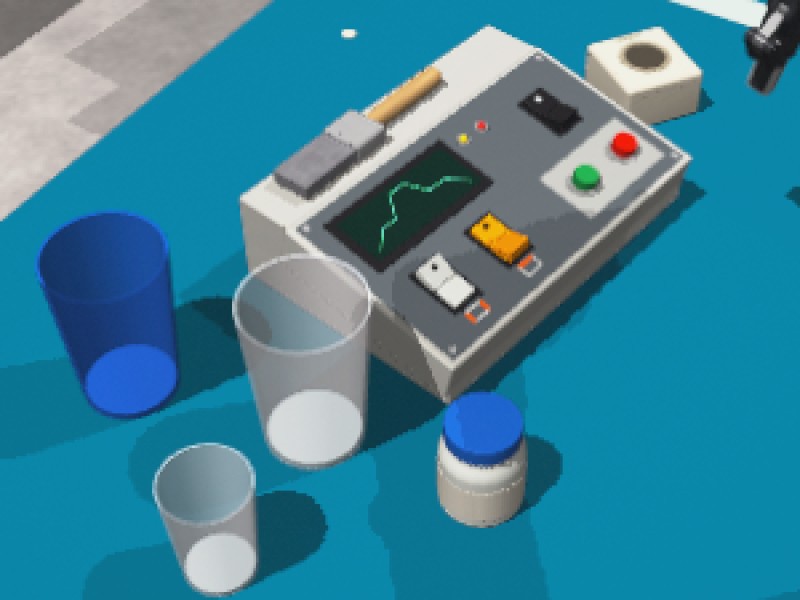

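The final view shows main (550,110) and amber (500,238) with their front ends up, so both are on. White (447,283) is off, the green button (586,177) is back out, and red and all the loose objects are where they were.

```bash
python3 -c "
from workcell import *
print(hand_in())"
```

```text
the job is handed in; nothing more can be done
None
```

The kiln start sequence is done in the order asked and handed in at about 14 s. I pressed the black main rocker on, then the amber lid-element rocker on. Then I held the green start button fully in for about 2.8 s, with roughly 20 N on it, and let it go.

**Last checks:**
- **Rockers:** the final picture shows main and amber over to on and white still off. The main rocker's dot had moved by about the amount a full press predicts, and both rockers stopped at the same height.
- **Buttons:** green is back at its starting position, and red was never touched.
- **Loose objects:** the jug, mould, jar and brush look undisturbed. The robot is clear, with no force on the tool.

**Disagreements:** the two-camera height estimate came out about 5 mm lower than where the fingers made contact. Because of that, the main rocker press reached about 53 N through the fingertips and the start button briefly reached about 39 N. The fingertip presses stayed well under the 120 N wrist limit. The 40 N limit is for the arm and gripper body, which touched nothing that I could see.

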